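Pack the hook-block jig with spacers and hold it tight

ROBOT

A 6-joint arm with a two-finger parallel gripper is mounted at the origin on the work surface. World frame = base frame: x ahead of the robot, y to its left, z up, the work surface at z = 0. Lengths are in mm, angles in rad, forces in N, time in s.
With the tool pointing down it reaches from about 350 to 875 mm from the base axis. Payload 4.2 kg.
Tool frame: the origin (TCP) lies between the finger pads; the fingertips stand 14 mm ahead of it and the grasp point (between the pads) lies 5 mm behind it; z points along the fingers, y is the line along which they close (so a half turn about z gives the same grasp; the last joint's range is limited). The gripper opens to 85 mm and grips with 20 to 120 N. Pads are 22 mm wide; open, the fingers measure 114 mm over their backs; the gripper's body (76 mm by 85 mm) begins 54 mm behind the grasp point. The pads swing forward as they close: fully open they stand 13 mm farther back than shut.
Start: joints at [1.415, 0.385, 0.008, 0, -1.194, -0.259], TCP at [251.846, 571.99, 245.312] pointing down, gripper open.
Joint ranges: [-3.14, 3.14], [-1.21, 2.06], [-1.07, 1.41], [-3.16, 2.05], [-2.99, -0.16], [-3.1, 3.1]. Speed limits (rad/s): [2.79, 2.79, 3.14, 3.14, 3.14, 3.14].

INTERFACE

Orientations are given as a unit quaternion [x, y, z, w].
In Python, from bench import * gives the robot as it stands.
- The arm moves only by the tool carry_out, never from a script. Its argument "motion" is a list of rows, each a list of 7 numbers: the turn, a rotation vector about the tool's x, y, z in rad, then the shift along the tool's x, y, z in mm, then the opening, from -1 (shut) to 1 (fully open), so that 0 is half open. A call has 1 to 5 rows; each row is the pose to reach, as a shift and turn from the pose commanded when the call began, along the tool's axes at that moment; what a row does not reach only later rows make up. A row lasts 1/8 s, in which the tool goes at most 62.5 mm and 10.7 degrees, less where a joint would pass 70% of its speed; a pose out of reach is approached as far as the arm can. A call with a gripper value outside its range is refused whole. The fingers move at their own pace and stop on an object; the grip force is fixed at half the most. Time passes only in rows, so rows that repeat a pose let the fingers close. It gives the time, the measured TCP pose, the force, the opening and the grip force at its end, in the units of the state.
- read_state(): the state, without advancing time (a new reading comes with each control period).
- get_image(name): name is "scene" or "top"; returns a dict with "color" (420x560x3 uint8, blue, green, red), "mtx" (3x3 intrinsics, pixels), "position" and "orientation" of the camera in the world. Camera axes: x right, y down, z forward; pixel columns grow to the right and rows downward; lengths in mm; the calibration is good to about 2 mm. A picture is of the moment at which its call begins. There is no depth.
- job_done(): hands the job in; it is judged then, once.
The state is a dict: "clock": time; "joints": joint angles; "joint_vel": joint speeds; "joint_efforts": joint torques, N m; "position": TCP position; "ee_rot": TCP orientation; "contact_force": force on the tool from outside, world axes, zero at the start; "wrist_torque": the same for the moment, N m; "gripper_width": finger opening in mm; "grasp_force": force on a finger pad.
Only numpy, scipy, OpenCV 4.12 (cv2) and the standard library are available. Lean on these libraries where they do the work, as an engineer would, in place of code of your own. Each camera call takes 0.05 s, during which the arm holds its last target. There are 200 camera calls.

TASK

Pack the gap between the jig's end stop and the sliding hook block with the wooden spacers: stand them upright on the jig's board one behind another, square to the stop, fully down, until the room left is too small for one more. Then push the hook block up against the packed spacers until you feel it go tight, and finish while still holding it firmly pressed against them. Do not disturb the bowl, the cup or the carton.

Things in the scene. Friction and masses are not known exactly. Their poses are not given: they have to be found in the camera images.
- jig: Fixed plywood base board of the jig, 84 mm wide (its x), 300 mm long (its y), 12 mm thick, on the table. Origin on its underside, below the middle of the end stop's gap face; the board runs from y = -55 to y = +245 mm. Its y axis points from the end stop through the gap to the hook block. Two wooden strips along its long sides, 10 mm high above the board and 62 mm apart inside, from y = -10 to y = +245 mm, guide the block and the spacers.
- end_stop: Fixed wooden block across one end of the jig's board, 84 mm wide, 45 mm thick, 45 mm high above the board. Origin at the bottom middle of its gap face, on the board's top (12 mm above the table); axes as the jig's: y points out of that face into the gap, z up.
- hook_block (a joint): Position of the sliding hook block along the jig's y = width of the open gap in m between the end stop's face and the block's face (0: block against the stop; at most 0.08). It slides freely along y with about 1 N of drag, has no spring and stays where it is left. Spacers standing 18 mm thick go in this gap: floor(gap / 18 mm) of them fit, 1 to 3.
- hook_block_end (a point): Middle of the outer end face of the hook block (away from the gap), 34.5 mm above the table: the place to push it, towards the end stop (jig -y). The block is wood, 60 mm wide, 130 mm long, 45 mm high (its top is 57 mm above the table), with 12 white screw hooks in its top that rise to 102 mm above the table and begin 30 mm in from either end face.
- spacer_a_mid (a point): Plain wooden spacer, one of four alike, standing upright and loose on the table at the start. A foot block 50 mm wide (its x) x 18 mm thick (its y) x 45 mm high carries a centred upright tongue 26 mm wide (x) x 12 mm thick (y) x 40 mm high to pinch across its 26 mm width; 85 mm high in all, about 45 g. This point is its centre, half-way up (42.5 mm above its underside); z is up. 
- spacer_b_mid (a point): As spacer_a: an identical wooden spacer; this point is its centre, half-way up.
- spacer_c_mid (a point): As spacer_a: an identical wooden spacer; this point is its centre, half-way up.
- spacer_d_mid (a point): As spacer_a: an identical wooden spacer; this point is its centre, half-way up.
- bowl: Bystander: white round bowl of red grommets, 188 mm across, 80 mm high; origin under its centre.
- cup: Bystander: white cup, 72 mm across, 75 mm high; origin under its centre.
- carton: Bystander: open carton of packed hooks, 110 x 130 x 50 mm; origin under its centre.
Not all that is in view belongs to the job. What is shaped like the part that bears spacer_d_mid but black or grey is not meant.

How it is judged (in metres and radians):
On the way:
1. a spacer stands fully down in the gap (((x of spacer_a_mid in the frame of end_stop between -0.012 and 0.012 m and z of spacer_a_mid in the frame of end_stop below 0.048 m and y of spacer_a_mid in the frame of end_stop between 0.005 and 0.075 m and angle between spacer_a_mid's own z axis and vertical below 0.12 rad and angle between the x axis of spacer_a_mid and the x axis of end_stop, either way round below 0.15 rad) or (x of spacer_b_mid in the frame of end_stop between -0.012 and 0.012 m and z of spacer_b_mid in the frame of end_stop below 0.048 m and y of spacer_b_mid in the frame of end_stop between 0.005 and 0.075 m and angle between spacer_b_mid's own z axis and vertical below 0.12 rad and angle between the x axis of spacer_b_mid and the x axis of end_stop, either way round below 0.15 rad) or (x of spacer_c_mid in the frame of end_stop between -0.012 and 0.012 m and z of spacer_c_mid in the frame of end_stop below 0.048 m and y of spacer_c_mid in the frame of end_stop between 0.005 and 0.075 m and angle between spacer_c_mid's own z axis and vertical below 0.12 rad and angle between the x axis of spacer_c_mid and the x axis of end_stop, either way round below 0.15 rad) or (x of spacer_d_mid in the frame of end_stop between -0.012 and 0.012 m and z of spacer_d_mid in the frame of end_stop below 0.048 m and y of spacer_d_mid in the frame of end_stop between 0.005 and 0.075 m and angle between spacer_d_mid's own z axis and vertical below 0.12 rad and angle between the x axis of spacer_d_mid and the x axis of end_stop, either way round below 0.15 rad))), for 0.2 s.
At the end, for the whole second after the job is handed in: Robot presses the block with over 3 N; block on spacers and spacers on stop over 2 N; block under 22 mm from its start; each spacer within 80 mm of the stop fully down (5 mm), upright (0.12 rad), square (0.15 rad), within 12 mm of the jig's middle line (contact force between any of the fingers, the arm and hook_block above 3 N and (contact force between hook_block and spacer_a above 2 N or contact force between hook_block and spacer_b above 2 N or contact force between hook_block and spacer_c above 2 N or contact force between hook_block and spacer_d above 2 N) and (contact force between end_stop and spacer_a above 2 N or contact force between end_stop and spacer_b above 2 N or contact force between end_stop and spacer_c above 2 N or contact force between end_stop and spacer_d above 2 N) and distance of hook_block_end from where it was at the start of the episode below 0.022 m and (horizontal distance between spacer_a_mid and end_stop above 0.08 m or (x of spacer_a_mid in the frame of end_stop between -0.012 and 0.012 m and z of spacer_a_mid in the frame of end_stop below 0.048 m and y of spacer_a_mid in the frame of end_stop between 0.005 and 0.075 m and angle between spacer_a_mid's own z axis and vertical below 0.12 rad and angle between the x axis of spacer_a_mid and the x axis of end_stop, either way round below 0.15 rad)) and (horizontal distance between spacer_b_mid and end_stop above 0.08 m or (x of spacer_b_mid in the frame of end_stop between -0.012 and 0.012 m and z of spacer_b_mid in the frame of end_stop below 0.048 m and y of spacer_b_mid in the frame of end_stop between 0.005 and 0.075 m and angle between spacer_b_mid's own z axis and vertical below 0.12 rad and angle between the x axis of spacer_b_mid and the x axis of end_stop, either way round below 0.15 rad)) and (horizontal distance between spacer_c_mid and end_stop above 0.08 m or (x of spacer_c_mid in the frame of end_stop between -0.012 and 0.012 m and z of spacer_c_mid in the frame of end_stop below 0.048 m and y of spacer_c_mid in the frame of end_stop between 0.005 and 0.075 m and angle between spacer_c_mid's own z axis and vertical below 0.12 rad and angle between the x axis of spacer_c_mid and the x axis of end_stop, either way round below 0.15 rad)) and (horizontal distance between spacer_d_mid and end_stop above 0.08 m or (x of spacer_d_mid in the frame of end_stop between -0.012 and 0.012 m and z of spacer_d_mid in the frame of end_stop below 0.048 m and y of spacer_d_mid in the frame of end_stop between 0.005 and 0.075 m and angle between spacer_d_mid's own z axis and vertical below 0.12 rad and angle between the x axis of spacer_d_mid and the x axis of end_stop, either way round below 0.15 rad))); the arm keeps its last pose, push and grip.
It fails at once if the bowl is moved by more than 30 mm (distance of bowl from where it was at the start of the episode above 0.03 m).
It fails at once if the cup is moved by more than 30 mm (distance of cup from where it was at the start of the episode above 0.03 m).
It fails at once if the carton is moved by more than 30 mm (distance of carton from where it was at the start of the episode above 0.03 m).
It also fails if it takes over 72 s, if anything falls off the work surface, if the arm or the gripper's body presses on something with over 40 N, if the wrist force passes 120 N, or if a joint passes its speed limit or range.

## Working session

There is one attempt and no reset: what is moved stays moved. The work goes in short steps, Python scripts to look and compute and a tool call to move; the robot and the scene stay as the last step left them, time stands still between calls to the robot, and variables do not carry over. Pictures are saved under pics/ and viewed, at most 10 in all, crops included, and the job is handed in when it is done.

Besides the shell and the picture viewer there is one more tool, called after "Call:" as a command line: name --pt "numbers of a row" for each row, then --argument value for the rest. carry_out: Moves the arm, as the interface text tells. Its arguments: {"type":"object","properties":{"motion":{"type":"array"}},"required":["motion"]}

```bash
ls; mkdir -p pics; python3 - <<'E'
from bench import *
import cv2
for n in("scene","top"):
    g=get_image(n); cv2.imwrite(f"pics/{n}0.png",g["color"]); print(n,g["mtx"],g["position"],g["orientation"])
s=read_state();print(s)
E
```

```text
pics
scene [[500.01712131   0.         282.83176643]
 [  0.         500.01712131 207.78357844]
 [  0.           0.           1.        ]] [1125.95323838 -392.8264668   747.44864067] [ 0.81203474  0.45530998 -0.18728189 -0.31339734]
top [[380.61693874   0.         278.12236361]
 [  0.         380.61693874 206.34631421]
 [  0.           0.           1.        ]] [389.66046746 -65.53983213 944.8320725 ] [-0.67916518  0.72434602 -0.08856339  0.07882913]
{'clock': 0.1, 'joints': array([ 1.41462421e+00,  3.85490411e-01,  6.75442308e-03, -4.35052299e-04,
       -1.19400763e+00, -2.58628688e-01]), 'joint_vel': array([ 0.00096109, -0.0015901 ,  0.00181261,  0.00106235,  0.00036599,
       -0.00087239]), 'joint_efforts': array([-7.29216517e-04, -3.93321705e+01,  1.88928151e+01,  4.19793606e+00,
       -2.62732741e-03,  1.24106890e-06]), 'position': array([251.64640259, 571.55542594, 244.32129385]), 'ee_rot': array([ 9.78552513e-01, -2.05995123e-01, -1.52067241e-04,  9.82721749e-04]), 'contact_force': array([ 0.30390596,  0.66124299, -1.04785867]), 'wrist_torque': array([0.00108978, 0.0142106 , 0.04242726]), 'grasp_force': 0.0, 'gripper_width': 85.27942654463928}
```

View pics/scene0.png

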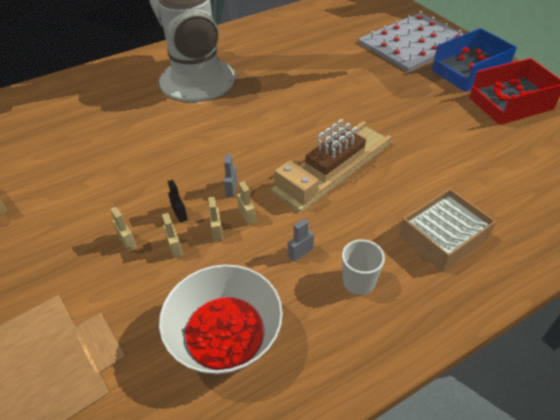

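View pics/top0.png

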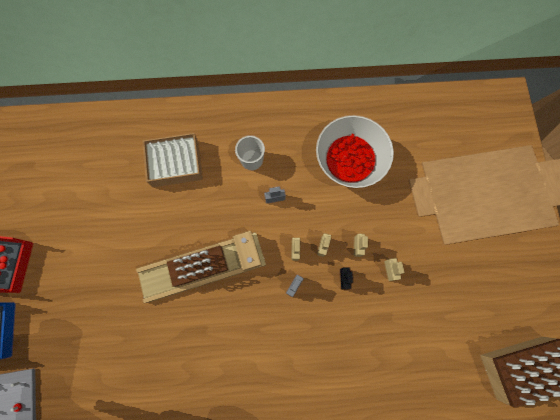

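Four cream spacers are visible in the top view at about (296,248), (325,243), (361,244) and (395,270). The look-alikes to leave alone are black at (346,278) and grey at (295,286) and (275,195). The jig runs from (148,285) to (260,245), with the stop at its right end. I'll confirm this in an enlarged crop.

```bash
cat > h.py <<'E'
import numpy as np, cv2
from scipy.spatial.transform import Rotation as R
from bench import *
def ray(g,uv):
    d=np.linalg.inv(g["mtx"])@np.array([*uv,1.0]); return R.from_quat(g["orientation"]).apply(d)
def plane(g,uv,z):
    d=ray(g,uv); p=np.array(g["position"]); return p+d*(z-p[2])/d[2]
def proj(g,P):
    q=g["mtx"]@R.from_quat(g["orientation"]).inv().apply(np.array(P)-g["position"]); return q[:2]/q[2]
E
python3 - <<'E'
from h import *
g=get_image("top");c=g["color"]
cv2.imwrite("pics/topc.png",cv2.resize(c[180:310,135:415],(784,364),interpolation=cv2.INTER_CUBIC))
s=get_image("scene");cs=s["color"]
cv2.imwrite("pics/sc.png",cv2.resize(cs[110:270,100:400],(790,421),interpolation=cv2.INTER_CUBIC))
for n in [(296,248),(325,243),(361,244),(395,270)]: print(n,plane(g,n,0),c[n[1]-1:n[1]+3,n[0]].tolist())
hsv=cv2.cvtColor(c,cv2.COLOR_BGR2HSV)
m=((hsv[...,2]>170)&(hsv[...,0]>15)&(hsv[...,0]<32)&(hsv[...,1]>50)).astype(np.uint8)
n,l,st,ce=cv2.connectedComponentsWithStats(m)
for i in range(1,n):
    if st[i,4]>25: print(st[i],ce[i])
E
```

```text
(296, 248) [ 508.35689268 -123.64333011    0.        ] [[109, 161, 179], [110, 160, 179], [114, 165, 183], [113, 160, 179]]
(325, 243) [ 516.18408202 -196.90595268    0.        ] [[113, 163, 181], [112, 162, 179], [111, 161, 180], [114, 162, 183]]
(361, 244) [ 507.90768495 -286.47308814    0.        ] [[89, 131, 148], [87, 127, 146], [89, 128, 146], [88, 129, 146]]
(395, 270) [ 438.62949682 -362.56050914    0.        ] [[88, 129, 144], [88, 130, 146], [87, 128, 145], [85, 125, 143]]
[476 154  14   6  29] [483.06896552 156.51724138]
[ 413  160  125   84 3535] [465.8291372  205.99292786]
[536 163  12  13  40] [540.   168.25]
[448 175   9   5  30] [451.7        177.06666667]
[223 176  39   5  89] [245.12359551 177.96629213]
[435 191  12   4  31] [440.74193548 192.61290323]
[548 192   7   9  30] [551.03333333 195.9       ]
[303 200  27   2  37] [314.59459459 200.37837838]
[120 210  34   3  50] [136.74 211.22]
[218 231  42  38 649] [243.74268105 248.95839753]
[322 234   9  13  67] [325.98507463 239.08955224]
[357 234  11  21 129] [361.30232558 243.0620155 ]
[292 237   8  14  68] [296.02941176 243.01470588]
[319 245   8  10  39] [321.92307692 250.20512821]
[292 253   7   5  30] [294.83333333 255.33333333]
[389 259   8   9  35] [392.22857143 261.34285714]
[136 260  31  12 111] [150.97297297 265.53153153]
[397 262   7  11  43] [399.86046512 267.34883721]
[138 267  47  36 792] [156.09090909 284.01767677]
[391 269   9  11  37] [394.78378378 275.94594595]
```

View pics/topc.png

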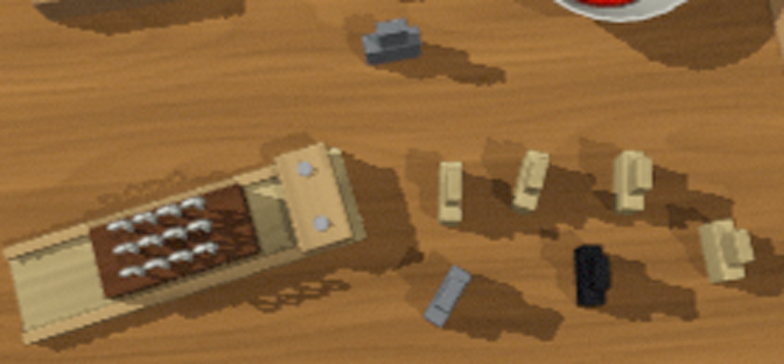

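View pics/sc.png

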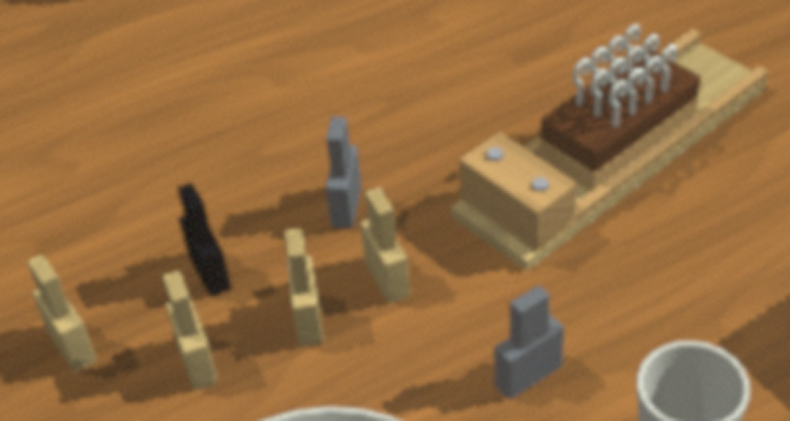

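Both crops match the description. The four cream, foot-and-tongue pieces are the spacers, and the black one and the two greys are decoys. The hooked brown block's near face sits about 15 px from the stop's face. Next I'll measure the edges.

```bash
python3 - <<'E'
from h import *
g=get_image("top");c=g["color"];hsv=cv2.cvtColor(c,cv2.COLOR_BGR2HSV)
f=lambda X,Y:(int(135+X/2.8),int(180+Y/2.8))
for n,p in dict(stop=(300,190),stop2=(330,210),gapfloor=(270,220),block=(230,215),side=(348,200),board=(60,290),rail=(190,280),spTop=(450,175),sp3top=(635,165),sp3side=(643,180),wood=(400,200),wood2=(500,230),shadow=(380,200)).items():
    u,v=f(*p);print(n,(u,v),hsv[v,u])
m=((hsv[...,2]<115)&(hsv[...,0]<14)).astype(np.uint8); m[:, :160]=0;m[:,235:]=0;m[:235]=0;m[295:]=0
m=cv2.morphologyEx(m,cv2.MORPH_CLOSE,np.ones((9,9)))
n,l,st,ce=cv2.connectedComponentsWithStats(m);i=1+np.argmax(st[1:,4]);print(st[i])
ct=cv2.findContours((l==i).astype(np.uint8),0,1)[0][0]
b=cv2.boxPoints(cv2.minAreaRect(ct));P=np.array([plane(g,p,57)[:2] for p in b]);print(b,P,[np.linalg.norm(P[k]-P[k-1]) for k in range(4)],sep="\n")
# intensity profile along the jig axis between stop and block, three lines
for off in (-10,0,10):
    a=np.array([215,265])+off*np.array([.27,.96]); e=a+45*np.array([.958,-.285])
    t=np.linspace(0,1,46);uv=(a+(e-a)*t[:,None]).astype(np.float32)
    pr=cv2.remap(c,uv[None,:,0],uv[None,:,1],cv2.INTER_LINEAR)[0]
    print(off,pr[:,2].tolist(),pr[:,0].tolist())
for (u0,v0,u1,v1) in [(286,234,304,262),(316,231,335,258),(351,231,372,259),(382,256,408,284)]:
    print(c[v0:v1,u0:u1,0])if u0==286 else 0
E
```

```text
stop (242, 247) [ 18 110 190]
stop2 (252, 255) [ 19 112 191]
gapfloor (231, 258) [ 21 100 127]
block (217, 256) [ 12 171  70]
side (259, 251) [ 21 101 124]
board (156, 283) [ 21  99 173]
rail (202, 280) [ 19 120 128]
spTop (295, 242) [ 22  96 184]
sp3top (361, 238) [ 22 102 150]
sp3side (364, 244) [ 22 100 179]
wood (277, 251) [ 16 183 103]
wood2 (313, 262) [ 14 155 105]
shadow (270, 251) [ 16 171 103]
[ 167  246   61   49 1448]
[[165.43398 261.01883]
 [220.64153 245.24529]
 [231.81133 284.33963]
 [176.60378 300.11316]]
[[490.49904126 183.920743  ]
 [518.97287372  55.39545991]
 [427.6297909   32.60364016]
 [400.76056251 158.37392459]]
[np.float64(93.30398972147728), np.float64(131.64158737960477), np.float64(94.14364463736011), np.float64(128.60839738990165)]
-10 [77, 65, 73, 81, 88, 96, 97, 101, 99, 92, 68, 82, 119, 138, 139, 139, 139, 140, 139, 138, 164, 184, 183, 174, 175, 175, 178, 177, 179, 185, 188, 190, 187, 187, 190, 190, 189, 190, 192, 193, 193, 192, 189, 172, 142, 132] [25, 20, 26, 27, 30, 32, 31, 34, 32, 30, 26, 41, 69, 82, 83, 84, 84, 84, 84, 84, 101, 114, 114, 106, 105, 
[... 2349 characters left out ...]
 64  62  36  43  36  41]
 [ 48  48  47  54  52  68 105 110  80  77  78  76  76  69  44  37  38  40]
 [ 51  53  50  51  51  68 106 123 121 121 120 120 112  74  37  34  36  38]
 [ 50  49  54  47  45  70 107 121 122 121 120 121 121  94  43  37  36  37]
 [ 54  57  48  44  49  70 109 124 121 121 121 120 118  97  38  41  39  40]
 [ 60  59  55  52  51  76 110 120 119 118 116 119 119  98  38  35  34  38]
 [ 58  56  59  54  49  68  94  92 101 102 101 101 104  87  37  37  38  35]
 [ 57  55  57  59  57  59  69  61  56  57  59  58  59  43  32  39  37  38]
 [ 55  58  58  57  58  61  60  55  54  49  48  47  44  39  31  41  35  39]
 [ 55  57  58  59  56  59  60  58  53  44  40  36  42  33  28  37  32  39]]
```

```bash
python3 - <<'E'
from h import *
g=get_image("top");c=g["color"];hsv=cv2.cvtColor(c,cv2.COLOR_BGR2HSV)
m=((hsv[...,2]>165)&(hsv[...,0]<21)&(hsv[...,1]>95)&(hsv[...,1]<140)).astype(np.uint8); w=np.zeros_like(m);w[228:272,226:266]=1;m*=w
m=cv2.morphologyEx(m,cv2.MORPH_CLOSE,np.ones((5,5)));m=cv2.morphologyEx(m,cv2.MORPH_OPEN,np.ones((5,5)))
ct=max(cv2.findContours(m,0,1)[0],key=cv2.contourArea)
b=cv2.boxPoints(cv2.minAreaRect(ct));P=np.array([plane(g,p,57)[:2] for p in b])
print("stop top",b,P,[np.linalg.norm(P[k]-P[k-1]) for k in range(4)],sep="\n")
# block/stop profile edges
A=np.array([plane(g,(215+t*.958,265-.285*t),57)[:2] for t in(11.8,24.6,43.5)]);print("edges",A,np.diff(A,axis=0))
# rails' outer edges / board corners from side: hue mask of spacer1
sp=plane(g,(296.6,245.2),85);print("sp1 top",sp)
d=plane(g,(296.6,251),85)-plane(g,(296.6,240),85);print("img vertical dir",d)
s=get_image("scene");print("in scene",proj(s,sp))
M=((hsv[...,0]>=19)&(hsv[...,0]<=25)&(hsv[...,1]<135)&(hsv[...,2]>85)).astype(np.uint8)
k=M[228:265,284:308];ct=max(cv2.findContours(k,0,1)[0],key=cv2.contourArea);print(cv2.minAreaRect(ct),cv2.boxPoints(cv2.minAreaRect(ct))+[284,228])
hs=cv2.cvtColor(s["color"],cv2.COLOR_BGR2HSV)
Ms=((hs[...,0]>=19)&(hs[...,0]<=27)&(hs[...,1]<135)&(hs[...,2]>85)).astype(np.uint8)
k=Ms[178:230,232:262];print("\n".join("".join(".#"[x] for x in r) for r in k))
for yaw in (0,.05,-.05):
  ex=np.array([np.cos(yaw),np.sin(yaw),0]);ey=np.array([-ex[1],ex[0],0]);cc=np.array([sp[0],sp[1],0])
  for z,hx,hy in((85,13,6),(45,25,9),(0,25,9)):
    C=[cc+a*ex*hx+bb*ey*hy+[0,0,z] for a in(1,-1) for bb in(1,-1)]
    print(yaw,z,"top",[proj(g,q).round(1).tolist() for q in C],"sc",[proj(s,q).round(1).tolist() for q in C])
E
```

```text
stop top
[[229.15094 236.5283 ]
 [250.94339 230.3019 ]
 [260.49057 263.71698]
 [238.69812 269.94342]]
[[538.28601777  34.8225832 ]
 [549.83977016 -17.04530021]
 [470.11409354 -35.30706428]
 [459.12538158  15.58519945]]
[np.float64(81.46461351753591), np.float64(53.139124227000096), np.float64(81.79043672539366), np.float64(52.065096735555606)]
edges [[479.99776174  43.44429459]
 [486.58313516  14.77125082]
 [496.36585994 -27.82322004]] [[  6.58537342 -28.67304378]
 [  9.78272479 -42.59447086]]
sp1 top [ 503.94115387 -120.25963599   85.        ]
img vertical dir [-24.98043626   1.91520192   0.        ]
in scene [243.40383404 185.13236882]
((11.0, 21.0), (22.0, 8.0), 90.0) [[291. 238.]
 [299. 238.]
 [299. 260.]
 [291. 260.]]
..............................
..............................
..............................
..............................
........#####.................
...#...#######................
.......#######................
.......########...............
.......#########..............
........########..............
..#.....#########.............
........#########.........
[... 1840 characters left out ...]
5], [298.1, 236.7], [293.2, 258.5], [300.8, 257.6]] sc [[255.7, 205.5], [247.7, 209.5], [242.4, 190.4], [234.5, 194.1]]
0.05 0 top [[290.0, 240.3], [297.1, 239.5], [292.4, 260.3], [299.7, 259.5]] sc [[257.0, 220.9], [249.3, 224.9], [244.1, 205.9], [236.5, 209.6]]
-0.05 85 top [[293.8, 239.6], [299.1, 239.5], [294.1, 251.0], [299.4, 250.9]] sc [[249.2, 188.3], [243.4, 190.5], [243.4, 179.9], [237.6, 182.0]]
-0.05 45 top [[291.7, 237.1], [299.2, 237.0], [292.2, 258.1], [299.8, 258.0]] sc [[254.7, 206.3], [246.3, 209.7], [243.7, 190.2], [235.5, 193.4]]
-0.05 0 top [[290.9, 239.9], [298.1, 239.8], [291.4, 260.0], [298.7, 259.9]] sc [[256.1, 221.7], [247.9, 225.1], [245.4, 205.7], [237.4, 208.8]]
```

I read the gap as about 30 mm. The stop's thickness measures 44 mm against the known 45 mm, so the scale holds, and exactly one spacer fits with about 12 mm left over. I'll use the nearest cream spacer, at (504,-120) with yaw about -0.08. The jig's x-axis yaw is about 0.224. Now moving over to the spacer.

Call:
carry_out --pt "0 0 0.1 39 41 0 1" --pt "0 0 0.2 78 82 0 1" --pt "0 0 0.3 117 123 0 1" --pt "0 0 0.4 156 164 0 1" --pt "0 0 0.5 195 205 0 1"

```text
clock: 0.98
position: [348.0, 304.0, 245.6]
ee_rot: [0.897, -0.443, 0.0, -0.0]
contact_force: [1.3, 0.6, 0.6]
gripper_width: 85.3
grasp_force: 0.0
```

```bash
cat >> h.py <<'E'
def to(x,y,z,yaw):  # shift/turn in tool axes to TCP target with tool y along yaw (mod pi), tool down
    s=read_state();q=R.from_quat(s["ee_rot"]);ax=np.arctan2(*q.apply([0,1,0])[1::-1])
    d=(yaw-ax+np.pi/2)%np.pi-np.pi/2
    print("at",np.round(s["position"],1),"yaw_y",round(ax,3),"F",np.round(s["contact_force"],1),"t",s["clock"],"w",round(s["gripper_width"],1),"j6",s["joints"][5])
    Ry=R.from_euler("z",ax+d).as_matrix()
    T=np.column_stack([Ry@[0,1,0],Ry@[1,0,0],[0,0,-1]]) # y tool=ax dir, x = y cross z
    print("rotvec",(q.inv()*R.from_matrix(T)).as_rotvec().round(3),"shift",q.inv().apply(np.array([x,y,z])-s["position"]).round(1))
E
python3 -c "
from h import *
to(504,-120.3,200,-.076)"
```

```text
at [348.  304.  245.6] yaw_y -2.488 F [1.3 0.6 0.6] t 0.975 w 85.3 j6 -0.4181039474003856
rotvec [-0.001  0.     0.729] shift [431.8 134.1  45.4]
```

Call:
carry_out --pt "0 0 0.1 54 17 0 1" --pt "0 0 0.2 108 34 0 1" --pt "0 0 0.3 162 50 0 1" --pt "0 0 0.4 216 67 0 1" --pt "0 0 0.5 270 84 0 1"

```text
clock: 1.6
position: [446.2, 38.9, 245.8]
ee_rot: [0.759, -0.651, 0.0, -0.001]
contact_force: [1.8, 1.1, 0.5]
gripper_width: 85.3
grasp_force: 0.0
```

```bash
python3 -c "
from h import *
to(504,-120.3,130,-.076)"
```

```text
at [446.2  38.9 245.8] yaw_y -2.988 F [1.8 1.1 0.5] t 1.6 w 85.3 j6 -0.29865586513077774
rotvec [-0.001  0.     0.229] shift [166.2 -32.7 115.8]
```

Call:
carry_out --pt "0 0 0.08 48 -9 20 1" --pt "0 0 0.16 96 -19 45 1" --pt "0 0 0.229 140 -28 80 1" --pt "0 0 0.229 166 -33 116 1" --pt "0 0 0.229 166 -33 116 1"

```text
clock: 2.22
position: [502.5, -119.7, 126.4]
ee_rot: [-0.68, 0.734, 0.002, -0.003]
contact_force: [0.3, -0.2, 0.5]
gripper_width: 85.1
grasp_force: 0.0
```

```bash
python3 -c "
from h import *
to(504,-120.3,64,-.076)
cs=get_image('top')['color'];a=cv2.resize(cs[210:290,250:350],(500,400))
b=cv2.resize(get_image('scene')['color'][130:250,190:310],(400,400));b=cv2.copyMakeBorder(b,0,0,0,0,0);cv2.imwrite('pics/g1.png',np.hstack([a,b[:, :300]]))"
```

```text
at [ 502.5 -119.7  126.4] yaw_y 3.065 F [ 0.3 -0.2  0.5] t 2.225 w 85.1 j6 -0.1565153543865664
rotvec [ 0.007 -0.001 -0.001] shift [ 0.4 -2.  62.4]
```

View pics/g1.png

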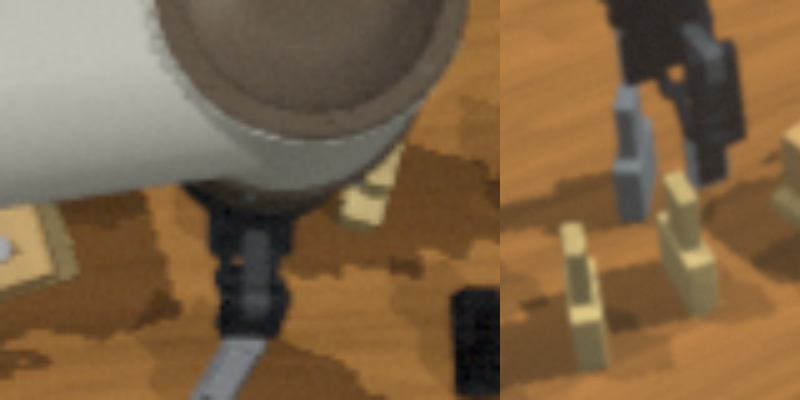

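The gripper is straddling spacer 1 (tongue at about (665,190) in the right-hand crop), and the grey decoy is clear of the finger. I'll narrow the opening, descend and grip.

Call:
carry_out --pt "0.007 0 0 0 -2 10 0.4" --pt "0.007 0 0 0 -2 35 0.4" --pt "0.007 0 0 0 -2 62 0.4" --pt "0.007 0 0 0 -2 62 0.4" --pt "0.007 0 0 0 -2 62 -1"

```text
clock: 2.95
position: [507.2, -117.9, 68.6]
ee_rot: [-0.681, 0.732, -0.003, 0.003]
contact_force: [0.2, 0.4, 1.1]
gripper_width: 42.7
grasp_force: 0.0
```

Call:
carry_out --pt "0 0 0 0 0 0 -1" --pt "0 0 0 0 0 0 -1" --pt "0 0 0 0 0 0 -1" --pt "0 0 0 0 0 0 -1"

```text
clock: 3.45
position: [507.2, -118.3, 68.7]
ee_rot: [-0.681, 0.732, -0.003, 0.003]
contact_force: [-2.6, 1.6, 6.1]
gripper_width: 24.9
grasp_force: 59.7
```

```bash
python3 -c "
from h import *
to(504,-120.3,64,-.076)"
```

```text
at [ 507.2 -118.3   68.7] yaw_y 3.069 F [-2.6  1.6  6.1] t 3.45 w 24.9 j6 -0.15758566899702645
rotvec [-0.01   0.     0.004] shift [2.3 3.1 4.7]
```

Call:
carry_out --pt "0 0 0 0 0 -25 -1" --pt "0 0 0 0 0 -60 -1" --pt "0 0 0 0 0 -95 -1" --pt "0 0 0 0 0 -95 -1"

```text
clock: 3.95
position: [507.3, -118.5, 165.3]
ee_rot: [-0.681, 0.732, -0.005, 0.005]
contact_force: [0.0, 0.2, -1.7]
gripper_width: 24.8
grasp_force: 59.0
```

```bash
python3 -c "
from h import *
to(496.0,34,165,.224)"
```

```text
at [ 507.3 -118.5  165.3] yaw_y 3.069 F [ 0.   0.2 -1.7] t 3.95 w 24.8 j6 -0.15739149998134228
rotvec [-0.014 -0.001 -0.297] shift [-1.512e+02  2.230e+01  1.000e-01]
```

Call:
carry_out --pt "0 0 -0.1 -40 6 0 -1" --pt "-0.007 0 -0.2 -85 12 0 -1" --pt "-0.014 0 -0.297 -125 18 0 -1" --pt "-0.014 0 -0.297 -151 22 0 -1" --pt "-0.014 0 -0.297 -151 22 0 -1"

```text
clock: 4.58
position: [493.9, 35.0, 161.2]
ee_rot: [0.782, -0.623, -0.003, 0.003]
contact_force: [-0.4, -0.9, -0.8]
gripper_width: 25.1
grasp_force: 59.0
```

```bash
python3 -c "
from h import *
to(496.0,34,100,.224)
a=cv2.resize(get_image('top')['color'][205:305,140:280],(560,400))
b=cv2.resize(get_image('scene')['color'][90:220,250:410],(492,400));cv2.imwrite('pics/g2.png',cv2.resize(np.hstack([a[:,:300],b]),(792,400)))"
```

```text
at [493.9  35.  161.2] yaw_y -2.915 F [-0.4 -0.9 -0.8] t 4.575 w 25.1 j6 -0.17064240641119233
rotvec [0.009 0.    0.002] shift [ 1.4 -2.3 61.2]
```

View pics/g2.png

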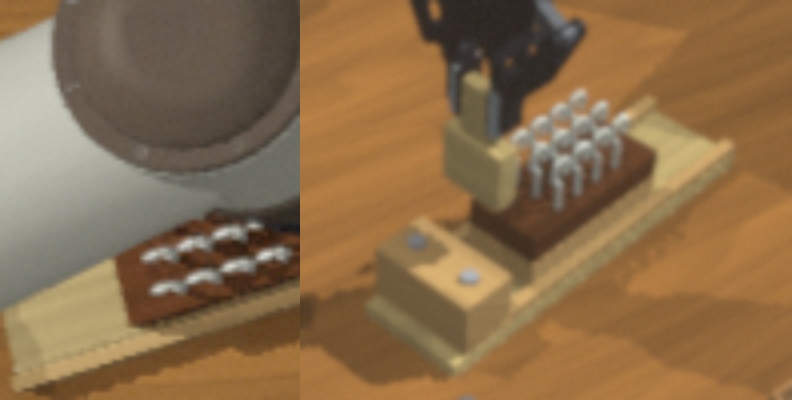

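```bash
python3 -c "
from h import *
g=get_image('scene');B=R.from_euler('z',-.224).as_matrix()
f=lambda X,Y:(250+(X-300)/3.075-.3,90+Y/3.075-.3)
for n,p,z in [('foot -x',(445,178),92.5),('foot +x',(498,212),92.5),('foot +x+y',(518,201),92.5),('footTop -x',(445,125),137.5),('footTop+x',(497,158),137.5),('stop -x',(425,218),57),('stop +x',(513,280),57),('stopfront-x',(375,262),57),('stopfront +x',(465,325),57),('block -x',(472,200),57),('block+x',(535,252),57)]:
    P=plane(g,f(*p),z);print(n,P.round(1),(B@P).round(1))
print('tcp',B@read_state()['position'])
"
```

```text
foot -x [473.2  18.2  92.5] [465.4 -87.3  92.5]
foot +x [519.4  29.1  92.5] [512.9 -87.   92.5]
foot +x+y [517.4  45.8  92.5] [514.6 -70.3  92.5]
footTop -x [474.6  17.3 137.5] [466.5 -88.6 137.5]
footTop+x [519.1  27.1 137.5] [512.2 -88.9 137.5]
stop -x [465.5   7.3  57. ] [455.5 -96.3  57. ]
stop +x [546.4  24.   57. ] [538.1 -98.   57. ]
stopfront-x [484.6 -42.8  57. ] [ 463.  -149.3   57. ]
stopfront +x [564.  -23.9  57. ] [ 544.6 -148.6   57. ]
block -x [466.9  43.8  57. ] [465. -61.  57.]
block+x [532.2  50.8  57. ] [530.2 -68.7  57. ]
tcp [489.18628558 -77.40820101 161.53771475]
```

```bash
python3 -c "
from h import *
g=get_image('top');s=get_image('scene');B=R.from_euler('z',-.224).as_matrix()
f=lambda X,Y:(135+X/2.8-.3,180+Y/2.8-.3)
for n,p,z in [('L rail +x',(5,250),22),('L rail -x',(24,343),22),('R board +x',(338,150),12),('R board -x',(364,238),12),('stop+x',(275,156),57),('stop-x',(303,251),57),('stopR+x',(322,143),57),('stopR-x',(352,235),57)]:
    P=plane(g,f(*p),z);print(n,P.round(1),(B@P).round(1))
f=lambda X,Y:(100+X/2.633-.3,110+Y/2.633-.3)
for n,p,z in [('stop -x gap',(500,134),57),('stop+x gap',(578,187),57),('stop-x out',(460,163),57),('stop+x out',(540,218),57),('far rail -x',(697,33),22),('far rail +x',(766,72),22),('board -x',(453,212),0),('board +x',(529,267),0)]:
    P=plane(s,f(*p),z);print(n,P.round(1),(B@P).round(1))
"
```

```text
L rail +x [479.9 262.7  22. ] [526.3 149.5  22. ]
L rail -x [401.5 245.1  22. ] [445.9 149.8  22. ]
R board +x [549.8 -25.3  12. ] [ 530.4 -146.8   12. ]
R board -x [471.2 -43.9  12. ] [ 449.7 -147.4   12. ]
stop+x [540.4  25.9  57. ] [532.6 -94.8  57. ]
stop-x [459.9   5.8  57. ] [449.7 -96.5  57. ]
stopR+x [548.9 -14.1  57. ] [ 532.1 -135.6   57. ]
stopR-x [470.3 -35.1  57. ] [ 450.8 -138.7   57. ]
stop -x gap [464.6   6.   57. ] [454.4 -97.4  57. ]
stop+x gap [546.6  24.5  57. ] [538.4 -97.6  57. ]
stop-x out [476.6 -37.3  57. ] [ 456.4 -142.3   57. ]
stop+x out [558.9 -17.4  57. ] [ 541.1 -141.1   57. ]
far rail -x [410.2 244.4  22. ] [454.3 147.2  22. ]
far rail +x [485.2 261.2  22. ] [531.1 146.9  22. ]
board -x [469.5 -41.7  -0. ] [ 448.5 -145.    -0. ]
board +x [552.1 -22.1   0. ] [ 533.4 -144.2    0. ]
```

```bash
python3 -c "
from h import *
to(496.5,33.2,95,.237)"
```

```text
at [494.4  33.  161.8] yaw_y -2.919 F [ 0.1 -0.2  0.2] t 4.825 w 25.4 j6 -0.17056441405390577
rotvec [ 0.008 -0.    -0.014] shift [ 0.2 -2.6 66.8]
```

Call:
carry_out --pt "0.006 0 -0.014 0 -2.5 5 -1" --pt "0.006 0 -0.014 0 -2.5 20 -1" --pt "0.006 0 -0.014 0 -2.5 40 -1" --pt "0.006 0 -0.014 0 -2.5 55 -1" --pt "0.006 0 -0.014 0 -2.5 66 -1"

```text
clock: 5.45
position: [496.4, 33.8, 95.2]
ee_rot: [0.786, -0.618, -0.001, 0.001]
contact_force: [0.2, 0.3, -0.9]
gripper_width: 24.9
grasp_force: 59.0
```

Call:
carry_out --pt "0 0 0 0 0 0 -1" --pt "0 0 0 0 0 0 -1"

```text
clock: 5.7
position: [497.0, 34.3, 96.6]
ee_rot: [0.786, -0.618, -0.0, 0.0]
contact_force: [0.6, -0.7, -0.6]
gripper_width: 25.1
grasp_force: 59.0
```

```bash
python3 -c "
from h import *
to(496.5,33.2,80,.237)
b=cv2.resize(get_image('scene')['color'][100:220,250:410],(800,600),interpolation=cv2.INTER_CUBIC);cv2.imwrite('pics/g3.png',b)"
```

```text
at [497.   34.3  96.6] yaw_y -2.903 F [ 0.6 -0.7 -0.6] t 5.7 w 25.1 j6 -0.15723027398649334
rotvec [0.    0.    0.001] shift [ 1.   0.8 16.6]
```

View pics/g3.png

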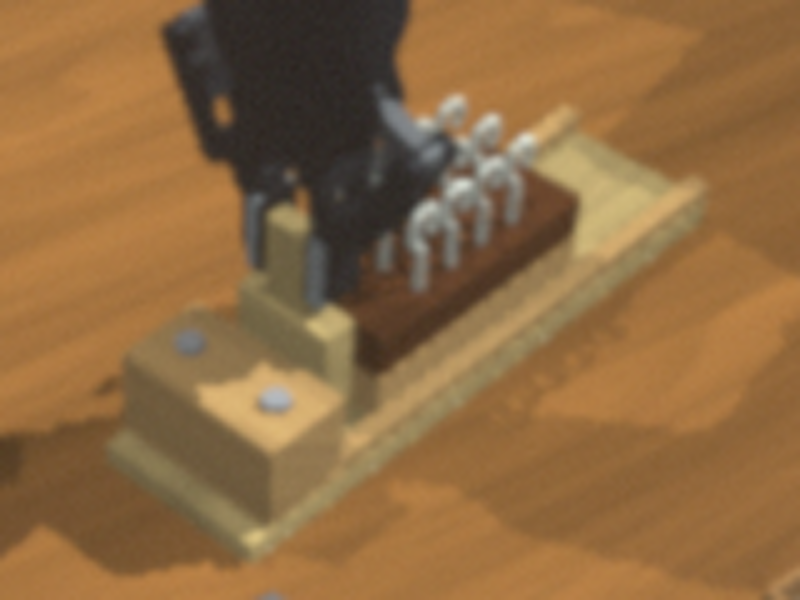

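The spacer is in the gap between the stop (gap edge about (200,310)–(340,400)) and the brown block, clear on both sides. I'll lower it the rest of the way.

Call:
carry_out --pt "0 0 0 0 0 5 -1" --pt "0 0 0 0 0 10 -1" --pt "0 0 0 0 0 14 -1" --pt "0 0 0 0 0 17 -1" --pt "0 0 0 0 0 17 -1"

```text
clock: 6.38
position: [496.5, 34.2, 80.8]
ee_rot: [0.786, -0.618, -0.0, 0.001]
contact_force: [-5.1, -0.3, 13.5]
gripper_width: 24.5
grasp_force: 60.7
```

Call:
carry_out --pt "0 0 0 0 0 -1 -1" --pt "0 0 0 2 0 -1 -1" --pt "0 0 0 4 0 -1 -1" --pt "0 0 0 5 0 -1 -1"

```text
clock: 6.88
position: [498.2, 30.0, 80.9]
ee_rot: [0.786, -0.618, -0.0, -0.0]
contact_force: [-4.0, 2.7, 7.9]
gripper_width: 25.3
grasp_force: 59.9
```

Call:
carry_out --pt "0 0 0 1 0 0 -1" --pt "0 0 0 2 0 0 -1" --pt "0 0 0 3 0 0 -1" --pt "0 0 0 3 0 0 -1"

```text
clock: 7.38
position: [498.6, 28.7, 80.9]
ee_rot: [0.786, -0.618, -0.001, -0.001]
contact_force: [-6.2, 10.2, 8.5]
gripper_width: 24.7
grasp_force: 60.1
```

The force rises to about 10 N, so the spacer is against the stop. Releasing it and lifting.

Call:
carry_out --pt "0 0 0 -1 0 0 -1" --pt "0 0 0 -1 0 0 0.4" --pt "0 0 0 -1 0 0 0.4" --pt "0 0 0 -1 0 0 0.4" --pt "0 0 0 -1 0 -5 0.4"

```text
clock: 8.0
position: [497.9, 27.1, 84.8]
ee_rot: [0.786, -0.618, -0.001, 0.001]
contact_force: [-0.0, 0.5, 0.1]
gripper_width: 59.9
grasp_force: 0.0
```

Call:
carry_out --pt "0 0 0 0 0 -20 0.4" --pt "0 0 0 0 0 -60 0.4" --pt "0 0 0 0 0 -110 0.4" --pt "0 0 0 0 0 -110 -1"

```text
clock: 8.5
position: [500.9, 28.1, 199.7]
ee_rot: [0.786, -0.618, 0.003, -0.004]
contact_force: [-1.3, -0.1, -0.5]
gripper_width: 42.7
grasp_force: 0.0
```

```bash
python3 -c "
from h import *
to(430,290,190,.237)
b=cv2.resize(get_image('scene')['color'][100:220,250:410],(800,600),interpolation=cv2.INTER_CUBIC);cv2.imwrite('pics/g4.png',b)"
```

```text
at [500.9  28.1 199.7] yaw_y -2.903 F [-1.3 -0.1 -0.5] t 8.5 w 42.7 j6 -0.14274207978007478
rotvec [-0.009  0.     0.002] shift [-271.3    7.1    9.7]
```

View pics/g4.png

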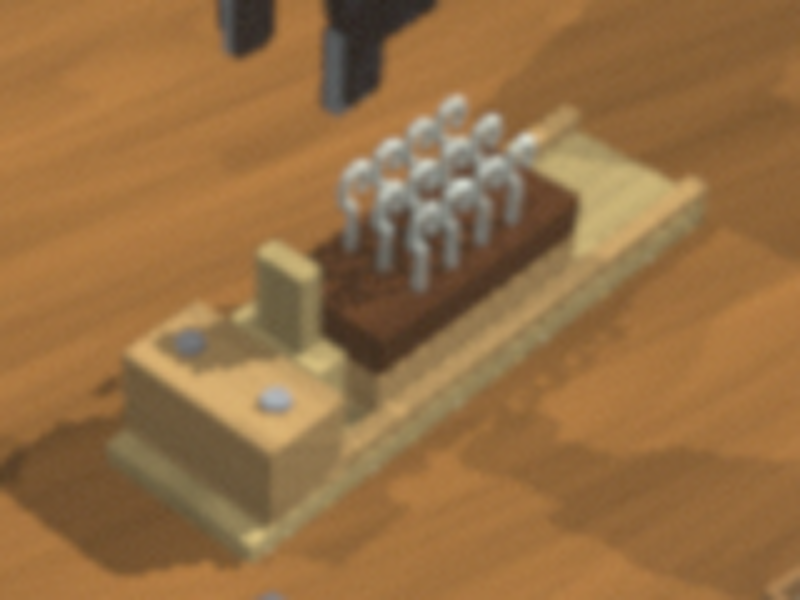

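The picture shows the spacer standing square and fully down against the stop. Its tongue is near (290,290) and the foot top is level with the stop. What's left of the gap is clearly narrower than another spacer. Next I'll go behind the block with the fingers shut.

```bash
python3 -c "
from h import *
to(454,208,150,.237)"
```

```text
at [499.2  27.7 197.1] yaw_y -2.904 F [-1.4 -0.8 -0.3] t 8.55 w 35.0 j6 -0.1427968759926291
rotvec [-0.004  0.001  0.001] shift [-185.8    1.6   47.3]
```

Call:
carry_out --pt "0 0 0 -45 0 0 -1" --pt "0 0 0 -95 0 10 -1" --pt "0 0 0 -145 1 30 -1" --pt "0 0 0 -186 1 47 -1" --pt "0 0 0 -186 1 47 -1"

```text
clock: 9.18
position: [451.6, 209.0, 145.5]
ee_rot: [0.787, -0.617, -0.001, 0.003]
contact_force: [0.5, 0.0, -0.4]
gripper_width: 0.1
grasp_force: 0.0
```

```bash
python3 -c "
from h import *
to(454,208,46,.237)"
```

```text
at [451.6 209.  145.5] yaw_y -2.9 F [ 0.5  0.  -0.4] t 9.175 w 0.1 j6 -0.5174286634675259
rotvec [ 0.006 -0.002  0.004] shift [ 1.4 -2.7 99.5]
```

Call:
carry_out --pt "0 0 0 0 -2 30 -1" --pt "0 0 0 0 -2 65 -1" --pt "0 0 0 0 -2 90 -1" --pt "0 0 0 0 -2 99 -1" --pt "0 0 0 0 -2 99 -1"

```text
clock: 9.8
position: [455.3, 207.9, 48.8]
ee_rot: [0.786, -0.618, -0.0, 0.001]
contact_force: [0.0, 0.3, -0.3]
gripper_width: -0.1
grasp_force: 0.0
```

```bash
python3 -c "
from h import *
to(460,182,46,.237)
b=cv2.resize(get_image('scene')['color'][90:210,260:420],(800,600),interpolation=cv2.INTER_CUBIC);cv2.imwrite('pics/g5.png',b)"
```

```text
at [455.3 207.9  48.8] yaw_y -2.904 F [ 0.   0.3 -0.3] t 9.8 w -0.1 j6 -0.5148325575720134
rotvec [ 0.002 -0.001  0.   ] shift [26.3  1.5  2.9]
```

View pics/g5.png

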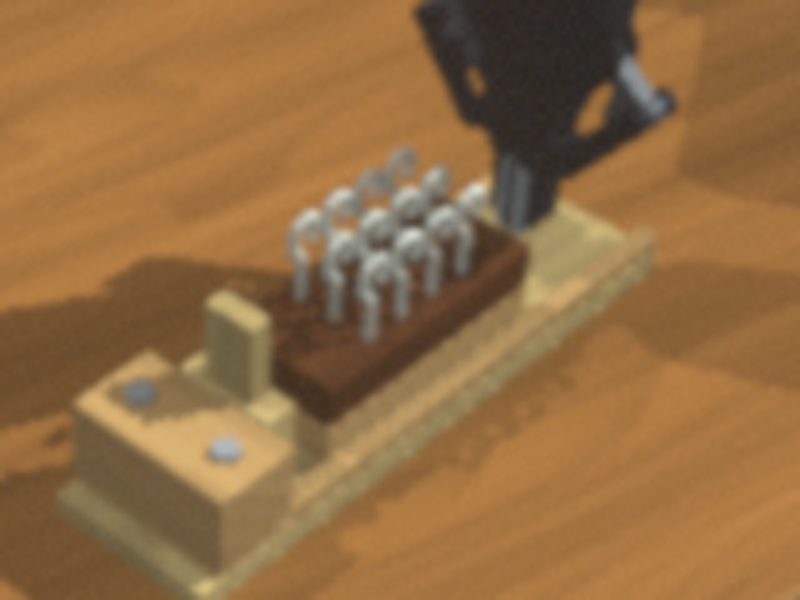

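The shut fingers (515,200) are behind the block's outer end, centred across it and clear of the rails. Pushing now: about 25 mm to touch, then about 12 mm of travel.

Call:
carry_out --pt "0 0 0 6 1 2 -1" --pt "0 0 0 12 1 2 -1" --pt "0 0 0 18 1 2 -1" --pt "0 0 0 24 1 2 -1" --pt "0 0 0 27 1 2 -1"

```text
clock: 10.48
position: [461.0, 181.8, 47.4]
ee_rot: [0.786, -0.618, -0.0, 0.0]
contact_force: [-0.2, 0.7, 0.4]
gripper_width: 0.1
grasp_force: 0.6
```

Call:
carry_out --pt "0 0 0 2 0 0 -1" --pt "0 0 0 4 0 0 -1" --pt "0 0 0 6 0 0 -1" --pt "0 0 0 7 0 0 -1"

```text
clock: 10.98
position: [462.6, 175.3, 47.2]
ee_rot: [0.786, -0.618, -0.0, 0.0]
contact_force: [-0.2, 0.7, 0.4]
gripper_width: -0.1
grasp_force: 0.5
```

Call:
carry_out --pt "0 0 0 1 0 0 -1" --pt "0 0 0 2 0 0 -1" --pt "0 0 0 3 0 0 -1" --pt "0 0 0 4 0 0 -1"

```text
clock: 11.48
position: [463.2, 172.9, 47.3]
ee_rot: [0.786, -0.618, -0.001, -0.001]
contact_force: [-5.6, 12.1, 2.3]
gripper_width: -0.3
grasp_force: 6.3
```

Call:
carry_out --pt "0 0 0 0.5 0 0 -1" --pt "0 0 0 1 0 0 -1" --pt "0 0 0 1 0 0 -1" --pt "0 0 0 1 0 0 -1" --pt "0 0 0 1 0 0 -1"

```text
clock: 12.1
position: [463.2, 172.9, 47.2]
ee_rot: [0.786, -0.618, -0.001, -0.001]
contact_force: [-6.9, 11.3, 1.3]
gripper_width: 0.1
grasp_force: 6.8
```

```bash
python3 -c "
from h import *
to(460,182,46,.237)
b=cv2.resize(get_image('scene')['color'][90:210,260:420],(800,600),interpolation=cv2.INTER_CUBIC);cv2.imwrite('pics/g6.png',b)"
```

```text
at [463.2 172.9  47.2] yaw_y -2.904 F [-6.9 11.3  1.3] t 12.1 w 0.1 j6 -0.44268489712408593
rotvec [-0.001  0.003  0.001] shift [-9.6  1.   1.3]
```

View pics/g6.png

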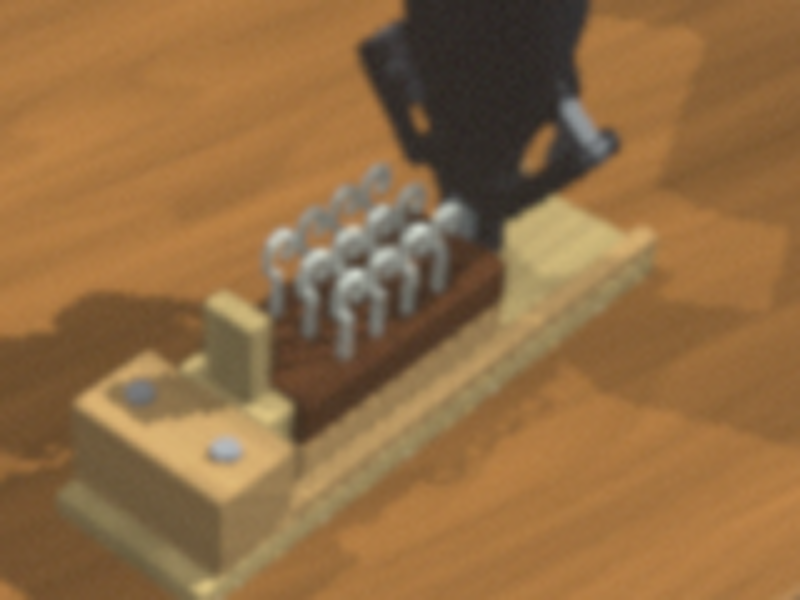

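The block is closed up on the spacer, which still stands upright against the stop. The push holds steady at about 13 N, so I'm handing it in.

```bash
python3 -c "
from bench import *
print(job_done())"
```

```text
the job is handed in; nothing more can be done
None
```

Handed in: the gap measured about 30 mm, so one spacer was packed upright and fully down against the stop, and the arm finished pressing the hook block against it at a steady 13 N or so; no verdict came back.

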